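# Square a deep-well plate into the corner of the bench stop

## Task

Get the tall deep-well plate into position for pipetting: gently push it along the bench with the fingertips into the nearer inner corner of the T-shaped metal stop, so that one long side lies flush against the back rail and one end lies flush against the centre stop. Slide it steadily, since the wells are full: never pinch, lift, tip or flick it. Leave the shallow plate and everything else on the bench where they stand.

Things in the scene. Friction and masses are not known exactly. Their poses are not given: they have to be found in the camera images.
- deep_plate: tall white deep-well plate, loose, flat upright sides, square wells in its top: 85.5 mm (its x) by 127.8 mm (its y, long way) by 41 mm high, 0.2 kg; slides at 1 to 3 N. Origin: centre of its underside. Starts askew on the robot's side of the rail, left or right of the centre stop. Wells are full: keep it flat, slower than 0.4 m/s, pressed with under 60 N
- jig: fixed T-shaped aluminium stop, 20 mm high. Origin: at bench level, middle of the rail's front face. Back rail 420 mm long along its y, 12 mm thick, front face at x = 0 (faces -x, the robot). Centre stop fills x -90 to 0, y -6 to +6 mm. Plate is home with its centre at x -42.8, y +69.9 (left corner) or -69.9 mm (right), its long axis along the rail
- low_plate: the shallow white 96-well plate, loose: same outline as the deep one (85.5 by 127.8 mm, long side along its y) but only 14.5 mm high, with small round wells; lies on the other side of the centre stop; leave alone; origin at the centre of its underside
- vial_a: small capped amber vial, 22 mm across, 40 mm high, standing in front of the end of the centre stop, between the two plates; leave alone; origin at the centre of its underside
- vial_b: small capped amber vial, 22 mm across, 40 mm high, left of the left plate; leave alone; origin at the centre of its underside
- bottle: white round bottle, 60 mm across, 110 mm high, to the right beyond the rail's right end; leave alone; origin at the centre of its underside
- timer: white upright bench timer, about 45 by 75 mm and 75 mm high, to the right; leave alone; origin at the centre of its underside
- tube_rack: grey rack of small tubes, 70 by 140 mm and 42 mm high, to the left; leave alone; origin at the centre of its underside

How it is judged:
By the outcome, as a careful person would: the job done as asked, in the order asked, and still so for the second after the job is handed in, with the robot touching nothing.
It also fails if it takes over 51 s, if anything falls off the work surface, if the arm or the gripper's body presses on something with over 40 N, if the wrist force passes 120 N, or if a joint passes its speed limit or range.

## Robot

A 6-joint arm with a two-finger parallel gripper is mounted at the origin on the work surface. World frame = base frame: x ahead of the robot, y to its left, z up, the work surface at z = 0. Lengths are in m, angles in rad, forces in N, time in s.
With the tool pointing down it reaches from about 0.25 to 0.725 m from the base axis. Payload 4 kg.
Tool frame: the origin (TCP) lies on the centre line of the jaws, within the pads' length; the fingertips stand 11 mm ahead of it and the grasp point (between the pads) lies 8 mm behind it; z points along the fingers, x is the direction in which the jaws open and shut, and the axes are right-handed (so a half turn about z gives the same grasp; the last joint's range is limited). The gripper opens to 85 mm and grips with 20 to 120 N. Pads are 22 mm wide; open, the fingers measure 114 mm over their backs; the gripper's body (76 mm by 85 mm) begins 54 mm behind the grasp point. The pads swing forward as they close: fully open they stand 13 mm farther back than shut.
Start: joints at [1.139, 0.241, 0.005, 1.335, 0, 1.571], TCP at [0.209, 0.454, 0.242] pointing down, gripper open.
Joint ranges: [-2.72, 2.72], [-1.05, 1.87], [-1.09, 1.28], [-1.99, 2.15], [-1.42, 1.44], [-3.14, 3.14]. Speed limits (rad/s): [2.79, 2.79, 3.14, 3.14, 3.14, 3.14].

## Interface

Orientations are given as a unit quaternion [x, y, z, w].
In Python, from workcell import bot, viewer, order gives the robot as it stands. The module is installed in compiled form; this text tells all that it offers.
- The arm moves only by the tool send_rows, never from a script. Its argument "increments" is a list that holds one entry, the list of rows, each a list of 4 numbers: the shift along the tool's x, y, z in m, then the turn about the tool's z in degrees. A call has exactly 8 rows; each row shifts and turns the pose as measured when the row begins, along the tool's axes as they then stand; what a row does not reach is not made up. A row lasts 1/10 s, in which the tool goes at most 50 mm and 8.59 degrees, less where a joint would pass 70% of its speed; a pose out of reach is approached as far as the arm can. A call is refused whole if a number of a shift passes 0.05 or a number of a turn 8.59, either way. A call with a gripper value outside its range is refused whole. "hand" is the closure, from -1 (fully open) to 1 (shut), so that 0 is half open, set as the call begins (left out, the last holds). The fingers move at their own pace and stop on an object; the grip force is fixed at half the most. Time passes only in rows, so rows that do not move let the fingers close, or fill a call up. It gives the time, the measured TCP pose, the force and the opening at its end, in the units of the state.
- bot.get_obs(): the state, without advancing time (a new reading comes with each control period).
- viewer.camera(name): name is "scene" or "top" or "wrist"; returns a dict with "image" (420x560x3 uint8, red, green, blue), "range_z" (420x560 float32, m along the optical axis (not along the pixel's ray), 0 where there is no reading), "camera_matrix" (3x3 intrinsics, pixels), "dist" ([k1, k2, p1, p2, k3] as OpenCV has them; the pictures are not rectified), "eye" and "rotation" of the camera in the world. Camera axes: x right, y down, z forward; pixel columns grow to the right and rows downward; lengths in m; the calibration is good to about 2 mm. A picture is of the moment at which its call begins.
- order.job_done(): hands the job in, once; it reports no verdict.
The state is a dict: "clock": time; "joint_pos": joint angles; "joint_vel": joint speeds; "tau": joint torques, N m; "eef_pos": TCP position; "tool_rot": TCP orientation; "ft_force": force on the tool from outside, world axes, zero at the start; "ft_torque": the same for the moment, N m; "grip_width": finger opening in m.
Only numpy, scipy, OpenCV 4.12 (cv2) and the standard library are available. Lean on these libraries where they do the work, as an engineer would, in place of code of your own. Each camera call takes 0.05 s, during which the arm holds its last target.

## Working session

There is one attempt and no reset: what is moved stays moved. The work goes in short steps, Python scripts to look and compute and a tool call to move; the robot and the scene stay as the last step left them, time stands still between calls to the robot, and variables do not carry over. Pictures are saved under pics/ and viewed, and the job is handed in when it is done.

Besides the shell and the picture viewer there is one more tool, called after ">>>" by a JSON object that holds its "method" and its "body". send_rows: Moves the arm, as the interface text tells. Its arguments: {"type":"object","properties":{"increments":{"type":"array","items":{"type":"array","items":{"type":"array","items":{"type":"number"}}}},"hand":{"type":"number"}},"required":["increments"]}

```bash
mkdir -p pics; ls; cat > h.py <<'E'
import numpy as np, cv2
from workcell import bot, viewer, order
def snap(name,fn):
    d=viewer.camera(name); cv2.imwrite(fn,cv2.cvtColor(d["image"],cv2.COLOR_RGB2BGR)); np.savez(fn[:-4]+'.npz',**{k:np.array(v) for k,v in d.items()}); return d
def cloud(d):
    K=np.array(d["camera_matrix"]);Z=d["range_z"];h,w=Z.shape
    u,v=np.meshgrid(np.arange(w),np.arange(h))
    p=cv2.undistortPoints(np.stack([u,v],-1).reshape(-1,1,2).astype(np.float64),K,np.array(d["dist"])).reshape(h,w,2)
    P=np.dstack([p[...,0]*Z,p[...,1]*Z,Z])
    return P@np.array(d["rotation"]).T+np.array(d["eye"])
def obs():
    o=bot.get_obs()
    for k in ("clock","joint_pos","eef_pos","tool_rot","ft_force","grip_width"): print(k,np.round(o[k],4))
E
python3 - <<'E'
from h import *
obs()
for n in("scene","top"):
    d=snap(n,f"pics/{n}0.png"); print(n,np.round(d["eye"],3),np.round(d["rotation"],3).tolist())
E
```

```text
pics
clock 0.0
joint_pos [1.139  0.2414 0.0037 1.3352 0.     1.5708]
eef_pos [0.209  0.4536 0.2414]
tool_rot [ 8.422e-01  5.392e-01 -9.000e-04  6.000e-04]
ft_force [-0.7939 -0.4941 -0.5633]
grip_width 0.0854
scene [1.027 0.879 1.122] [0.245, 0.898, -0.354, -0.094]
top [3.020e-01 1.000e-03 1.214e+00] [-0.696, 0.712, -0.071, 0.062]
```

```bash
sed -i 's/np.array(d\["rotation"\]).T/R.from_quat(np.array(d["rotation"])).as_matrix().T/; s/^import numpy as np, cv2/import numpy as np, cv2\nfrom scipy.spatial.transform import Rotation as R/' h.py
```

```text
(no output)
```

View pics/top0.png

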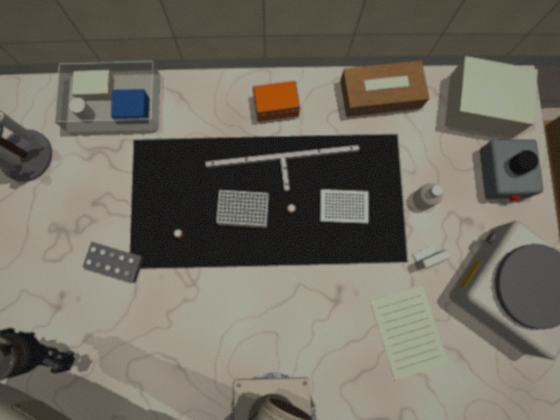

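View pics/scene0.png

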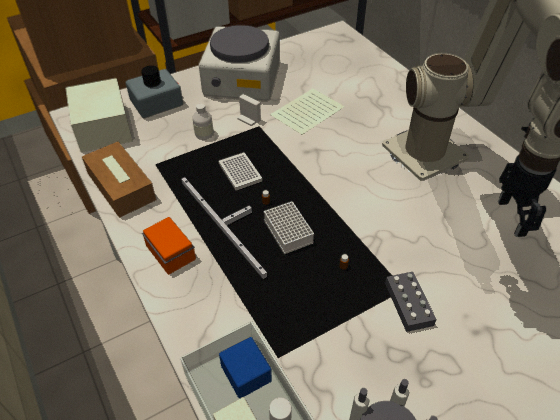

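```bash
python3 - <<'E'
from h import *
for n in("top","scene"):
    d=dict(np.load(f"pics/{n}0.npz")); P=cloud(d); I=d["image"].astype(int)
    if n=="top":
        print("pts",[(uv,np.round(P[uv[1],uv[0]],3).tolist()) for uv in [(243,208),(345,205),(284,175),(210,164),(355,149),(178,234),(292,209),(300,240),(430,195)]])
        im=cv2.cvtColor(d["image"],cv2.COLOR_RGB2BGR)[130:260,150:400]; cv2.imwrite("pics/topcrop.png",cv2.resize(im,None,fx=3.2,fy=3.2,interpolation=cv2.INTER_CUBIC))
    else:
        im=cv2.cvtColor(d["image"],cv2.COLOR_RGB2BGR)[140:290,170:370]; cv2.imwrite("pics/scenecrop.png",cv2.resize(im,None,fx=4,fy=4,interpolation=cv2.INTER_CUBIC))
    X,Y,Z=P[...,0],P[...,1],P[...,2]
    reg=(d["range_z"]>0)&(X>0.2)&(X<0.7)&(Y>-0.35)&(Y<0.45)
    bright=I.min(-1)>60
    for nm,m in(("deep top",reg&(Z>0.032)&(Z<.048)&(Y>0)),("jig",reg&(Z>0.013)&(Z<.028)&bright),("low",reg&(Z>.008)&(Z<.02)&(Y<0))):
        c,lab,st,ce=cv2.connectedComponentsWithStats(m.astype(np.uint8))
        for i in range(1,c):
            if st[i,4]>60:
                q=P[lab==i]; r=cv2.minAreaRect(q[:,:2].astype(np.float32)); print(n,nm,st[i],np.round(np.median(q,0),4),np.round(r[0],4),np.round(r[1],4),round(r[2],2))
E
```

```text
pts [((243, 208), [0.53, 0.064, 0.039]), ((345, 205), [0.537, -0.208, 0.015]), ((284, 175), [0.622, -0.047, 0.021]), ((210, 164), [0.657, 0.152, 0.021]), ((355, 149), [0.691, -0.243, 0.021]), ((178, 234), [0.466, 0.233, 0.036]), ((292, 209), [0.525, -0.065, 0.039]), ((300, 240), [0.447, -0.085, -0.001]), ((430, 195), [0.543, -0.414, 0.091])]
top deep top [ 217  190   51   36 1093] [0.5319 0.066  0.0401] [0.5313 0.0665] [0.128  0.0865] 84.5
top deep top [113 267  20  13  68] [0.3706 0.3766 0.0388] [0.3684 0.3754] [0.0487 0.0215] 70.97
top jig [205 146 154  45 904] [ 0.6731 -0.047   0.0202] [ 0.633 -0.047] [0.1036 0.4196] 5.18
top jig [ 320  190   48   33 1193] [ 0.5345 -0.2049  0.0156] [ 0.5345 -0.2048] [0.1264 0.0865] 86.57
top low [318 147  41   8 100] [ 0.6886 -0.1896  0.0168] [ 0.6915 -0.1967] [0.0138 0.1105] 5.21
top low [267 151  50  10 140] [ 0.6777 -0.0708  0.0178] [ 0.6783 -0.0693] [0.0168 0.1358] 5.79
top low [ 320  190   48   33 1480] [ 0.5339 -0.2049  0.015 ] [ 0.5345 -0.2051] [0.1276 0.0871] 87.14
scene deep top [ 264  201   50   45 1158] [0.5334 0.071  0.0385] [0.5318 0.0669] [0.1339 0.0888] 84.4
scene jig [219 153  43  35 494] [ 0.5396 -0.2006  0.0151] [ 0.5368 -0.2012] [0.132  0.0868] 86.29
scene jig [182 177  85  99 733] [ 0.6725 -0.0403  0.0188] [ 0.6352 -0.045 ] [0.1031 0.4216] 5.12
scene jig [265 216  48  35 170] [0.5653 0.1271 0.0206] [0.5632 0.0867] [0.0682 0.1438] 29.21
scene low [219 152  43  38 881] [ 0.5375 -0.1999  0.0134] [ 0.536  -0.2035] [0.1367 0.0882] 86.29
scene low [182 178  70  57 388] [ 0.6813 -0.0575  0.0169] [ 0.6812 -0.128 ] [0.1082 0.2367] 25.56
```

View pics/topcrop.png

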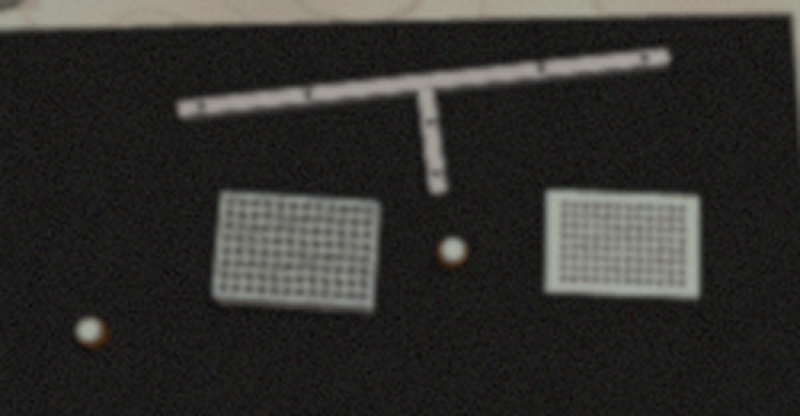

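View pics/scenecrop.png

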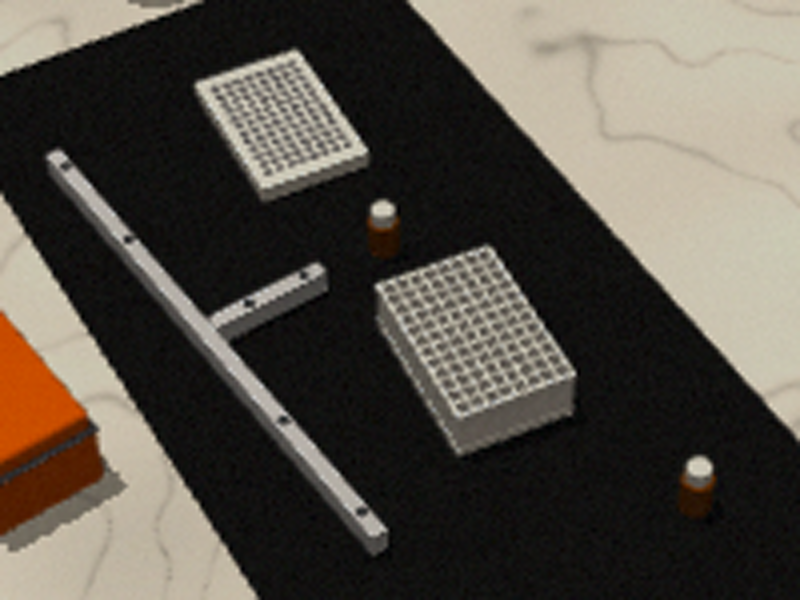

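```bash
cat >> h.py <<'E'
TH=np.radians(5.15); O=np.array([.673,-.0425]); 
def j2w(x,y): return O+np.array([np.cos(TH)*x-np.sin(TH)*y,np.sin(TH)*x+np.cos(TH)*y])
def w2j(p):
    d=np.asarray(p)[:2]-O; return np.array([np.cos(TH)*d[0]+np.sin(TH)*d[1],-np.sin(TH)*d[0]+np.cos(TH)*d[1]])
def state():
    o=bot.get_obs(); p=np.array(o["eef_pos"]); M=R.from_quat(o["tool_rot"]).as_matrix()
    yaw=np.degrees(np.arctan2(M[1,0],M[0,0]))
    print("t",round(float(o["clock"]),2),"pos",np.round(p,4),"jig",np.round(w2j(p),4),"yaw",round(yaw,2),"yaw-jig",round(yaw-5.15,2),"tilt",np.round(M[:,2],3),"f",np.round(o["ft_force"],1),"q",np.round(o["joint_pos"],2),"w",np.round(o["grip_width"],4))
    return p,yaw
def plan(jx,jy,z,dyaw_jig,n=8):
    "rows to reach jig x,y, height z, tool-x angle relative to jig"
    p,yaw=state(); t=np.r_[j2w(jx,jy),z]; step=(t-p)/n; dy=-((5.15+dyaw_jig-yaw+180)%360-180)/n
    rows=[]
    for i in range(n):
        a=np.radians(yaw-dy*i); X=np.array([np.cos(a),np.sin(a),0]);Y=np.array([np.sin(a),-np.cos(a),0])
        rows.append([round(step@X,4),round(step@Y,4),round(-step[2],4),round(dy,2)])
    print(rows)
E
python3 - <<'E'
from h import *
plan(-.226,.125,.24,90,16)
E
```

```text
t 0.1 pos [0.209  0.4536 0.2415] jig [-0.4176  0.5358] yaw 65.26 yaw-jig 60.11 tilt [-0.001 -0.002 -1.   ] f [-0.8 -0.1  0.6] q [1.14 0.24 0.   1.34 0.   1.57] w 0.0856
[[np.float64(-0.0163), np.float64(0.0232), np.float64(0.0001), np.float64(-1.87)], [np.float64(-0.017), np.float64(0.0226), np.float64(0.0001), np.float64(-1.87)], [np.float64(-0.0178), np.float64(0.0221), np.float64(0.0001), np.float64(-1.87)], [np.float64(-0.0185), np.float64(0.0215), np.float64(0.0001), np.float64(-1.87)], [np.float64(-0.0192), np.float64(0.0209), np.float64(0.0001), np.float64(-1.87)], [np.float64(-0.0198), np.float64(0.0202), np.float64(0.0001), np.float64(-1.87)], [np.float64(-0.0205), np.float64(0.0196), np.float64(0.0001), np.float64(-1.87)], [np.float64(-0.0211), np.float64(0.0189), np.float64(0.0001), np.float64(-1.87)], [np.float64(-0.0217), np.float64(0.0182), np.float64(0.0001), np.float64(-1.87)], [np.float64(-0.0223), np.float64(0.0175), np.float64(0.0001), np.float64(-1.87)], [np.float64(-0.0229), np.float64(0.0167), np.float64(0.0001), np.float64(-1.87)], [np.float64(-0.0234), np.float64(0.016), np.float64(0.0001), np.float64(-1.87)], [np.float64(-0.0239), np.float64(0.0152), np.float64(0.0001), np.float64(-1.87)], [np.float64(-0.0244), np.float64(0.0144), np.float64(0.0001), np.float64(-1.87)], [np.float64(-0.0248), np.float64(0.0136), np.float64(0.0001), np.float64(-1.87)], [np.float64(-0.0253), np.float64(0.0128), np.float64(0.0001), np.float64(-1.87)]]
```

>>> {"method": "send_rows", "body": {"increments": [[[-0.017,0.023,0,-2],[-0.017,0.023,0,-2],[-0.018,0.022,0,-2],[-0.018,0.022,0,-2],[-0.019,0.021,0,-2],[-0.02,0.02,0,-2],[-0.02,0.02,0,-2],[-0.021,0.019,0,-2]]], "hand": -1}}

```text
clock: 0.9
eef_pos: [0.3273, 0.2534, 0.2377]
tool_rot: [0.752, 0.659, -0.005, 0.001]
ft_force: [0.7, 0.3, 0.9]
grip_width: 0.0856
```

```bash
sed -i 's/round(step@X,4),round(step@Y,4),round(-step\[2\],4),round(dy,2)/*[round(float(v),4) for v in (step@X,step@Y,-step[2],dy)]/' h.py; python3 - <<'E'
from h import *
plan(-.226,.125,.1,90,8)
E
```

```text
t 0.9 pos [0.3273 0.2534 0.2377] jig [-0.3177  0.3257] yaw 82.4 yaw-jig 77.25 tilt [-0.006 -0.008 -1.   ] f [0.7 0.3 0.9] q [ 0.66  0.08 -0.2   1.3  -0.    0.79] w 0.0856
[[-0.0219, 0.0167, 0.0172, -1.5942], [-0.0224, 0.0161, 0.0172, -1.5942], [-0.0228, 0.0155, 0.0172, -1.5942], [-0.0233, 0.0148, 0.0172, -1.5942], [-0.0237, 0.0142, 0.0172, -1.5942], [-0.024, 0.0135, 0.0172, -1.5942], [-0.0244, 0.0128, 0.0172, -1.5942], [-0.0248, 0.0122, 0.0172, -1.5942]]
```

>>> {"method": "send_rows", "body": {"increments": [[[-0.022,0.017,0.017,-1.6],[-0.022,0.016,0.017,-1.6],[-0.023,0.015,0.017,-1.6],[-0.023,0.015,0.017,-1.6],[-0.024,0.014,0.017,-1.6],[-0.024,0.013,0.017,-1.6],[-0.024,0.013,0.017,-1.6],[-0.025,0.012,0.014,-1.6]]]}}

```text
clock: 1.7
eef_pos: [0.4394, 0.0535, 0.1009]
tool_rot: [0.671, 0.742, -0.003, 0.0]
ft_force: [-0.0, 1.2, 0.3]
grip_width: 0.0852
```

```bash
python3 - <<'E'
from h import *
plan(-.226,.125,.03,90,8)
snap("wrist","pics/w1.png");snap("scene","pics/s1.png")
E
```

```text
t 1.7 pos [0.4394 0.0535 0.1009] jig [-0.2241  0.1165] yaw 95.75 yaw-jig 90.6 tilt [-0.004 -0.005 -1.   ] f [-0.   1.2  0.3] q [ 0.12  0.25 -0.38  0.95 -0.    0.02] w 0.0852
[[0.0011, -0.0002, 0.0089, 0.075], [0.0011, -0.0002, 0.0089, 0.075], [0.0011, -0.0002, 0.0089, 0.075], [0.0011, -0.0002, 0.0089, 0.075], [0.0011, -0.0002, 0.0089, 0.075], [0.0011, -0.0002, 0.0089, 0.075], [0.0011, -0.0002, 0.0089, 0.075], [0.0011, -0.0002, 0.0089, 0.075]]
```

View pics/w1.png

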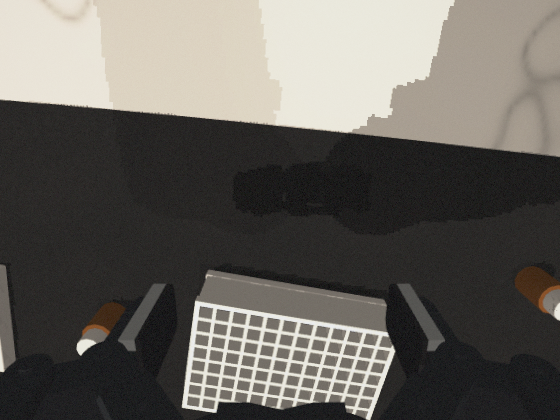

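View pics/s1.png

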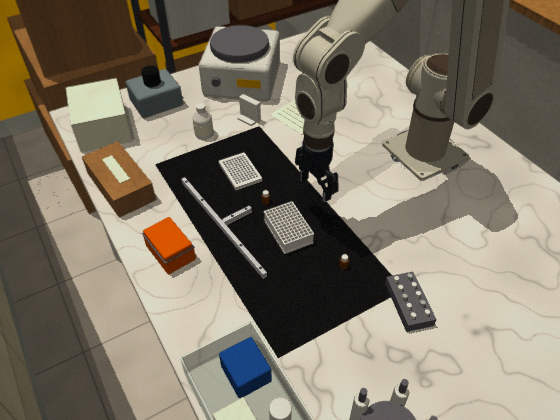

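>>> {"method": "send_rows", "body": {"increments": [[[0.002,0,0.009,0.1],[0.002,0,0.009,0.1],[0.001,0,0.009,0.1],[0.001,0,0.009,0.1],[0.001,0,0.009,0.1],[0.001,0,0.009,0],[0.001,0,0.009,0],[0,0,0.007,0]]]}}

```text
clock: 2.6
eef_pos: [0.4366, 0.0645, 0.0251]
tool_rot: [0.675, 0.738, -0.004, -0.001]
ft_force: [-0.1, -0.9, 0.3]
grip_width: 0.0857
```

```bash
python3 - <<'E'
from h import *
state()
snap("wrist","pics/w2.png");d=snap("scene","pics/s2.png")
im=cv2.cvtColor(d["image"],cv2.COLOR_RGB2BGR)[140:290,220:420]; cv2.imwrite("pics/s2c.png",cv2.resize(im,None,fx=4,fy=4,interpolation=cv2.INTER_CUBIC))
P=cloud(d); m=(P[...,0]>.38)&(P[...,0]<.47)&(P[...,1]>.0)&(P[...,1]<.14)&(d["range_z"]>0)
q=P[m]; q=q[q[:,2]>.006]; print(len(q), np.round(np.percentile(q[:,2],[0,1,2,5,10,50]),4))
for z0 in np.arange(.006,.08,.006):
    s=q[(q[:,2]>=z0)&(q[:,2]<z0+.006)]
    if len(s): print(round(z0,3),len(s),np.round(s.min(0),3),np.round(s.max(0),3))
E
```

```text
t 2.6 pos [0.4366 0.0645 0.0251] jig [-0.2258  0.1278] yaw 95.13 yaw-jig 89.98 tilt [-0.006 -0.005 -1.   ] f [-0.1 -0.9  0.3] q [ 0.15  0.36 -0.47  0.75 -0.    0.06] w 0.0857
5511 [0.0061 0.0414 0.0558 0.0885 0.1199 0.4268]
0.006 6 [0.431 0.017 0.006] [0.459 0.1   0.006]
0.024 13 [0.431 0.021 0.024] [0.45  0.116 0.03 ]
0.03 16 [0.428 0.018 0.03 ] [0.453 0.122 0.036]
0.036 22 [0.427 0.021 0.036] [0.454 0.124 0.042]
0.042 26 [0.426 0.019 0.042] [0.454 0.124 0.048]
0.048 24 [0.429 0.018 0.048] [0.454 0.123 0.054]
0.054 21 [0.433 0.017 0.054] [0.453 0.124 0.06 ]
0.06 16 [0.432 0.017 0.06 ] [0.452 0.124 0.066]
0.066 13 [0.439 0.002 0.066] [0.455 0.137 0.072]
0.072 34 [0.425 0.002 0.072] [0.456 0.139 0.078]
0.078 50 [0.42  0.001 0.078] [0.456 0.14  0.084]
```

View pics/w2.png

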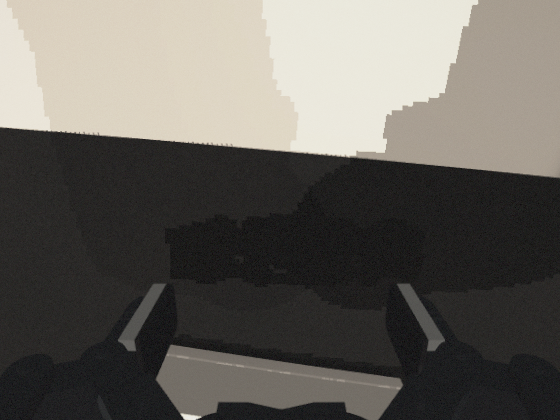

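View pics/s2c.png

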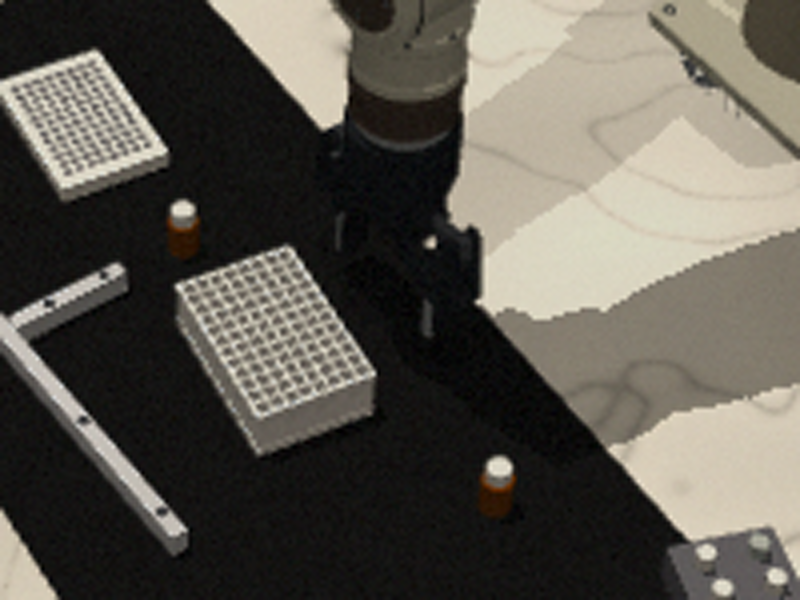

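>>> {"method": "send_rows", "body": {"increments": [[[0,0,0.003,0],[0,0,0.004,0],[0,0,0.004,0],[0,0.003,0.003,0],[-0.001,0.006,0,0],[0,0.006,0,0],[0,0.005,0,0],[0,0.005,0,0]]]}}

```text
clock: 3.5
eef_pos: [0.4642, 0.0651, 0.0105]
tool_rot: [0.675, 0.738, -0.004, -0.0]
ft_force: [-0.9, 0.4, 0.2]
grip_width: 0.0853
```

```bash
python3 - <<'E'
from h import *
state()
E
```

```text
t 3.5 pos [0.4642 0.0651 0.0105] jig [-0.1983  0.126 ] yaw 95.06 yaw-jig 89.91 tilt [-0.005 -0.005 -1.   ] f [-0.9  0.4  0.2] q [ 0.14  0.43 -0.41  0.74 -0.    0.05] w 0.0853
```

>>> {"method": "send_rows", "body": {"increments": [[[0,0.004,0,0],[0,0.004,0,0],[0,0.005,0,0],[0,0.005,0,0],[0,0.005,0,0],[0,0.005,0,0],[0,0.005,0,0],[0,0.005,0,0]]]}}

```text
clock: 4.3
eef_pos: [0.5017, 0.0677, 0.0096]
tool_rot: [0.676, 0.737, -0.007, -0.002]
ft_force: [-4.9, 0.5, 2.7]
grip_width: 0.0856
```

```bash
cat >> h.py <<'E'
def look(tag):
    for n in("top","scene"):
        d=snap(n,f"pics/{n}{tag}.png"); P=cloud(d); X,Y,Z=P[...,0],P[...,1],P[...,2]
        reg=(d["range_z"]>0)&(X>0.4)&(X<0.72)&(Y>-0.06)&(Y<0.3)
        m=reg&(Z>0.034)&(Z<.046)&(d["image"].min(-1)>45)
        c,lab,st,ce=cv2.connectedComponentsWithStats(m.astype(np.uint8)); i=1+np.argmax(st[1:,4]) 
        r=cv2.minAreaRect(P[lab==i][:,:2].astype(np.float32)); print(n,"plate jig",np.round(w2j(r[0]),4),np.round(r[1],4),"yaw-jig",round(r[2]-90-5.15,2),"z",np.round(np.median(P[lab==i][:,2]),4))
        u=cv2.cvtColor(d["image"],cv2.COLOR_RGB2BGR)
        im=u[120:270,150:350] if n=="top" else u[140:290,180:380]
        cv2.imwrite(f"pics/{n}{tag}c.png",cv2.resize(im,None,fx=3,fy=3,interpolation=cv2.INTER_CUBIC))
E
python3 - <<'E'
from h import *
state(); look(3)
a=cv2.imread("pics/top3c.png");b=cv2.imread("pics/scene3c.png");cv2.imwrite("pics/v3.png",cv2.resize(np.vstack([a,b]),None,fx=.66,fy=.66))
E
```

```text
t 4.3 pos [0.5017 0.0677 0.0096] jig [-0.1607  0.1252] yaw 95.01 yaw-jig 89.86 tilt [-0.013 -0.007 -1.   ] f [-4.9  0.5  2.7] q [ 0.14  0.49 -0.31  0.79 -0.01  0.05] w 0.0856
top plate jig [-0.0975  0.0727] [0.0667 0.0179] yaw-jig -89.2 z 0.041
scene plate jig [-0.1045  0.1283] [0.0916 0.1343] yaw-jig -90.32 z 0.0392
```

View pics/v3.png

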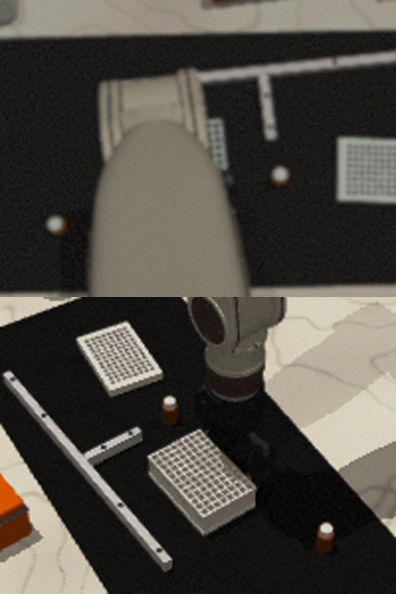

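>>> {"method": "send_rows", "body": {"increments": [[[0,0.005,-0.001,0],[0,0.006,0,0],[0,0.006,0,0],[0,0.006,0,0],[0,0.006,0,0],[0,0.006,0,0],[0,0.005,0,0],[0,0.005,0,0]]]}}

```text
clock: 5.2
eef_pos: [0.5518, 0.0726, 0.0097]
tool_rot: [0.675, 0.738, -0.006, -0.002]
ft_force: [-3.0, 0.1, 2.9]
grip_width: 0.0852
```

```bash
python3 - <<'E'
from h import *
state(); look(4)
E
```

```text
t 5.2 pos [0.5518 0.0726 0.0097] jig [-0.1104  0.1255] yaw 95.04 yaw-jig 89.89 tilt [-0.01  -0.006 -1.   ] f [-3.   0.1  2.9] q [ 0.13  0.56 -0.17  0.85 -0.    0.05] w 0.0852
top plate jig [-0.0443  0.0732] [0.0655 0.0173] yaw-jig -90.11 z 0.041
scene plate jig [-0.0537  0.1293] [0.0883 0.1327] yaw-jig -90.66 z 0.039
```

View pics/scene4c.png

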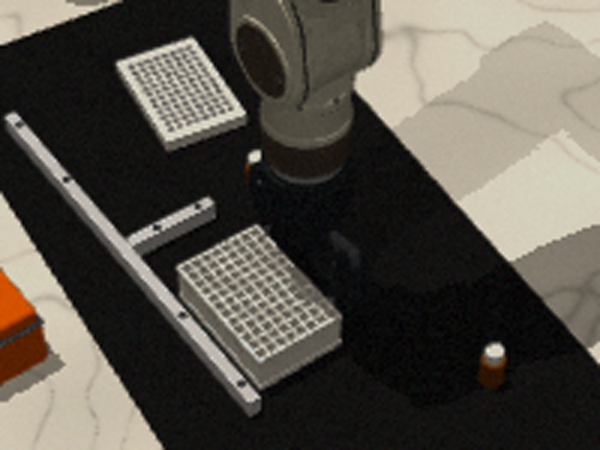

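>>> {"method": "send_rows", "body": {"increments": [[[0,0.003,0,0],[0,0.003,0,0],[0,0.002,0,0],[0,0.002,0,0],[0,0.002,0,0],[0,0.001,0,0],[0,0.001,0,0],[0,0.001,0,0]]]}}

```text
clock: 6.1
eef_pos: [0.5631, 0.0735, 0.0097]
tool_rot: [0.675, 0.738, -0.009, -0.004]
ft_force: [-4.9, -0.8, 3.7]
grip_width: 0.0852
```

```bash
python3 - <<'E'
from h import *
state(); look(5)
E
```

```text
t 6.1 pos [0.5631 0.0735 0.0097] jig [-0.0991  0.1254] yaw 95.09 yaw-jig 89.94 tilt [-0.019 -0.007 -1.   ] f [-4.9 -0.8  3.7] q [ 0.13  0.59 -0.12  0.88 -0.    0.04] w 0.0852
top plate jig [-0.0332  0.0725] [0.0654 0.0162] yaw-jig -89.34 z 0.0405
scene plate jig [-0.0438  0.129 ] [0.0891 0.1327] yaw-jig -90.71 z 0.0389
```

View pics/scene5c.png

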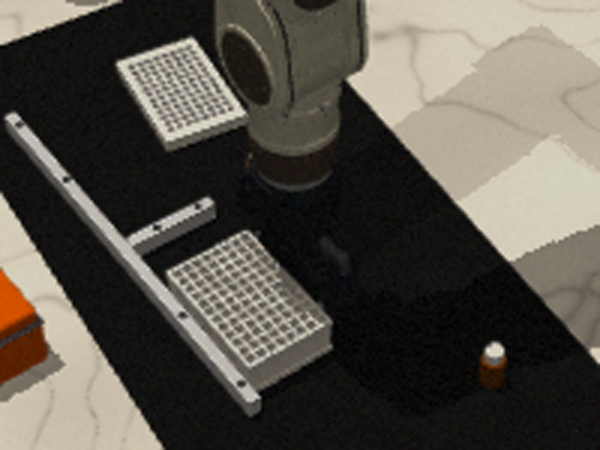

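>>> {"method": "send_rows", "body": {"increments": [[[0,0.001,0,0],[0,0.001,0,0],[0,0.001,0,0],[0,0.001,0,0],[0,0.001,0,0],[0,0.001,0,0],[0,0.001,0,0],[0,0.001,0,0]]]}}

```text
clock: 7.0
eef_pos: [0.5626, 0.0735, 0.0099]
tool_rot: [0.675, 0.738, -0.015, -0.01]
ft_force: [-5.9, -0.8, 2.7]
grip_width: 0.0853
```

```bash
python3 - <<'E'
from h import *
state(); look(6)
E
```

```text
t 7.0 pos [0.5626 0.0735 0.0099] jig [-0.0995  0.1254] yaw 95.1 yaw-jig 89.95 tilt [-0.035 -0.008 -0.999] f [-5.9 -0.8  2.7] q [ 0.13  0.6  -0.1   0.91 -0.    0.04] w 0.0853
top plate jig [-0.032   0.0726] [0.0607 0.0162] yaw-jig -89.44 z 0.0406
scene plate jig [-0.0433  0.1302] [0.0894 0.1325] yaw-jig -90.46 z 0.039
```

>>> {"method": "send_rows", "body": {"increments": [[[0,-0.003,0,0],[0,-0.008,0,0],[0,-0.01,0,0],[0,-0.01,0,0],[0,0,-0.02,0],[0,0,-0.025,0],[0,0,-0.025,0],[0,0,-0.025,0]]]}}

```text
clock: 7.9
eef_pos: [0.5277, 0.0707, 0.1046]
tool_rot: [0.675, 0.738, -0.018, -0.012]
ft_force: [0.2, 0.3, 0.5]
grip_width: 0.0855
```

```bash
python3 - <<'E'
from h import *
plan(-.045,.245,.1,0,16)
E
```

```text
t 7.9 pos [0.5277 0.0707 0.1046] jig [-0.1345  0.1258] yaw 95.1 yaw-jig 89.95 tilt [-0.042 -0.009 -0.999] f [0.2 0.3 0.5] q [ 0.14  0.43 -0.09  1.09 -0.    0.05] w 0.0855
[[0.0075, 0.0056, 0.0003, 5.6221], [0.008, 0.0048, 0.0003, 5.6221], [0.0084, 0.004, 0.0003, 5.6221], [0.0088, 0.0032, 0.0003, 5.6221], [0.009, 0.0023, 0.0003, 5.6221], [0.0092, 0.0014, 0.0003, 5.6221], [0.0093, 0.0005, 0.0003, 5.6221], [0.0093, -0.0004, 0.0003, 5.6221], [0.0092, -0.0013, 0.0003, 5.6221], [0.0091, -0.0022, 0.0003, 5.6221], [0.0088, -0.0031, 0.0003, 5.6221], [0.0084, -0.0039, 0.0003, 5.6221], [0.008, -0.0047, 0.0003, 5.6221], [0.0075, -0.0055, 0.0003, 5.6221], [0.0069, -0.0062, 0.0003, 5.6221], [0.0063, -0.0069, 0.0003, 5.6221]]
```

>>> {"method": "send_rows", "body": {"increments": [[[0.008,0.006,0,5.7],[0.008,0.005,0,5.7],[0.008,0.004,0,5.7],[0.009,0.003,0,5.7],[0.009,0.002,0,5.7],[0.009,0.001,0,5.7],[0.009,0,0,5.7],[0.009,0,0,5.7]]], "hand": 0}}

```text
clock: 8.7
eef_pos: [0.5659, 0.1343, 0.1088]
tool_rot: [0.915, 0.403, -0.016, -0.003]
ft_force: [-0.2, 0.1, -0.3]
grip_width: 0.0425
```

```bash
python3 - <<'E'
from h import *
plan(-.045,.245,.1,0,8)
E
```

```text
t 8.7 pos [0.5659 0.1343 0.1088] jig [-0.0908  0.1857] yaw 47.56 yaw-jig 42.41 tilt [-0.031 -0.008 -0.999] f [-0.2  0.1 -0.3] q [ 0.23  0.51  0.04  1.14 -0.    0.97] w 0.0425
[[0.0092, -0.0016, 0.0011, 5.3013], [0.009, -0.0025, 0.0011, 5.3013], [0.0088, -0.0033, 0.0011, 5.3013], [0.0084, -0.0041, 0.0011, 5.3013], [0.008, -0.0048, 0.0011, 5.3013], [0.0075, -0.0056, 0.0011, 5.3013], [0.007, -0.0062, 0.0011, 5.3013], [0.0064, -0.0069, 0.0011, 5.3013]]
```

>>> {"method": "send_rows", "body": {"increments": [[[0.009,-0.002,0.001,5.4],[0.009,-0.003,0.001,5.4],[0.009,-0.003,0.001,5.4],[0.008,-0.004,0.001,5.4],[0.008,-0.005,0.001,5.4],[0.007,-0.006,0.001,5.4],[0.007,-0.006,0.001,5.4],[0.006,-0.007,0.001,5.4]]]}}

```text
clock: 9.5
eef_pos: [0.6011, 0.1982, 0.0984]
tool_rot: [1.0, 0.022, -0.016, 0.004]
ft_force: [-0.6, 0.3, 0.7]
grip_width: 0.0427
```

```bash
python3 - <<'E'
from h import *
plan(-.045,.245,.025,0,8)
look(7); snap("wrist","pics/w7.png")
E
```

```text
t 9.5 pos [0.6011 0.1982 0.0984] jig [-0.05    0.2462] yaw 2.48 yaw-jig -2.67 tilt [-0.032 -0.009 -0.999] f [-0.6  0.3  0.7] q [0.32 0.62 0.2  1.19 0.   1.84] w 0.0427
[[0.0006, 0.0001, 0.0092, -0.3333], [0.0006, 0.0001, 0.0092, -0.3333], [0.0006, 0.0001, 0.0092, -0.3333], [0.0006, 0.0001, 0.0092, -0.3333], [0.0006, 0.0001, 0.0092, -0.3333], [0.0006, 0.0001, 0.0092, -0.3333], [0.0006, 0.0001, 0.0092, -0.3333], [0.0006, 0.0001, 0.0092, -0.3333]]
top plate jig [-0.044   0.1283] [0.0881 0.128 ] yaw-jig -90.06 z 0.0406
scene plate jig [-0.0437  0.1282] [0.0903 0.1323] yaw-jig -89.83 z 0.0391
```

View pics/scene7c.png

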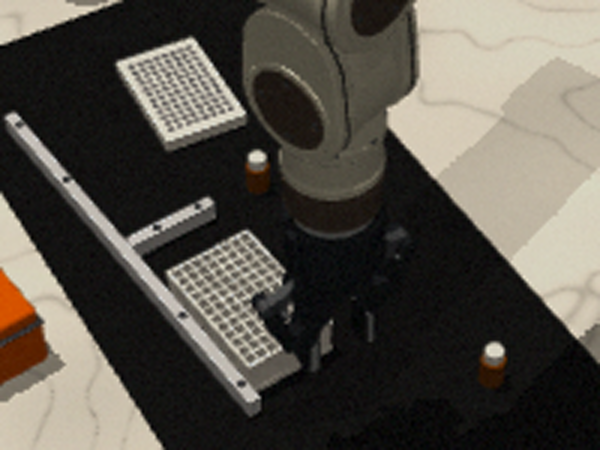

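View pics/w7.png

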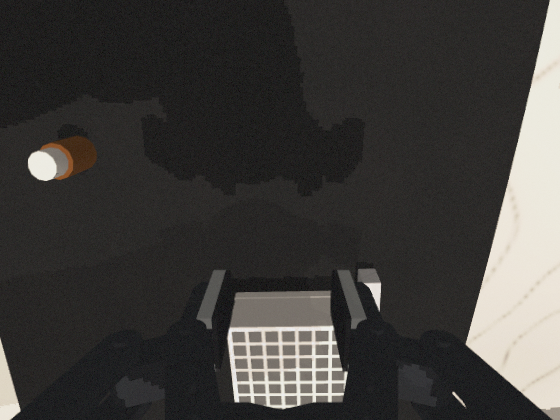

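>>> {"method": "send_rows", "body": {"increments": [[[0.001,0,0.008,-0.4],[0,0,0.009,-0.4],[0.001,0,0.01,-0.4],[0,0,0.01,-0.4],[0.001,0,0.01,-0.4],[0,0,0.01,-0.4],[0,0,0.01,-0.2],[0,0,0.008,0]]]}}

```text
clock: 10.45
eef_pos: [0.5999, 0.1954, 0.0166]
tool_rot: [0.999, 0.051, -0.017, 0.004]
ft_force: [0.2, 0.6, -0.6]
grip_width: 0.0427
```

```bash
python3 - <<'E'
from h import *
plan(-.045,.21,.018,0,8)
look(8); snap("wrist","pics/w8.png")
E
```

```text
t 10.45 pos [0.5999 0.1954 0.0166] jig [-0.0514  0.2435] yaw 5.87 yaw-jig 0.72 tilt [-0.034 -0.01  -0.999] f [ 0.2  0.6 -0.6] q [0.31 0.69 0.1  1.02 0.   1.78] w 0.0427
[[0.0007, 0.0042, -0.0002, 0.0905], [0.0008, 0.0042, -0.0002, 0.0905], [0.0008, 0.0042, -0.0002, 0.0905], [0.0008, 0.0042, -0.0002, 0.0905], [0.0008, 0.0042, -0.0002, 0.0905], [0.0008, 0.0042, -0.0002, 0.0905], [0.0008, 0.0042, -0.0002, 0.0905], [0.0008, 0.0042, -0.0002, 0.0905]]
top plate jig [-0.0439  0.1284] [0.0879 0.1282] yaw-jig -89.9 z 0.0405
scene plate jig [-0.0434  0.129 ] [0.0877 0.1323] yaw-jig -90.22 z 0.0392
```

View pics/scene8c.png

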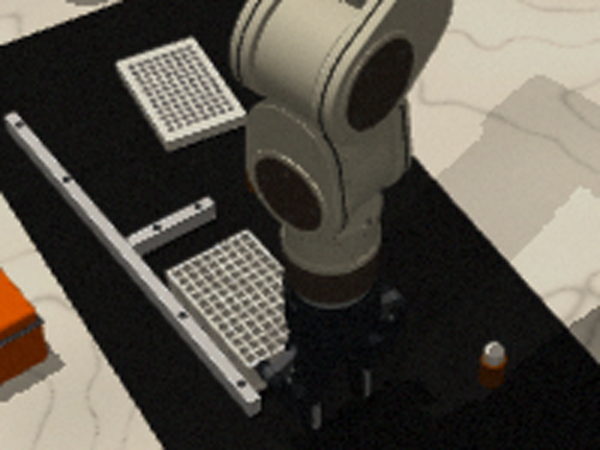

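View pics/w8.png

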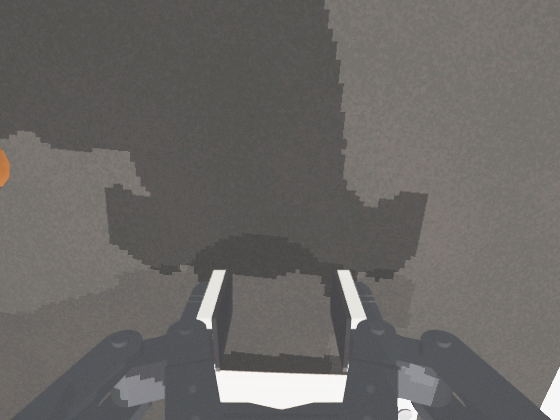

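>>> {"method": "send_rows", "body": {"increments": [[[0.001,0.005,-0.001,0.2],[0.001,0.005,0,0.2],[0.001,0.005,0,0.2],[0.001,0.005,0,0.2],[0.001,0.005,0,0],[0,0.004,0,0],[0,0.003,0,0],[0,0.003,0,0]]]}}

```text
clock: 11.4
eef_pos: [0.6112, 0.1583, 0.0213]
tool_rot: [0.999, 0.043, -0.015, 0.004]
ft_force: [-0.1, -0.5, 0.2]
grip_width: 0.0428
```

```bash
python3 - <<'E'
from h import *
state()
E
```

```text
t 11.4 pos [0.6112 0.1583 0.0213] jig [-0.0435  0.2055] yaw 4.97 yaw-jig -0.18 tilt [-0.029 -0.008 -1.   ] f [-0.1 -0.5  0.2] q [ 0.25  0.68  0.1   1.02 -0.    1.74] w 0.0428
```

>>> {"method": "send_rows", "body": {"increments": [[[0,0.003,0.002,0],[0,0.004,0.001,0],[0,0.005,0,0],[0,0.005,0,0],[0,0.005,0,0],[0,0.005,0,0],[0,0.005,0,0],[0,0.005,0,0]]]}}

```text
clock: 12.2
eef_pos: [0.6147, 0.1214, 0.0189]
tool_rot: [0.999, 0.045, -0.014, 0.001]
ft_force: [-0.0, 2.9, 0.6]
grip_width: 0.0427
```

```bash
python3 - <<'E'
from h import *
state();look(9)
E
```

```text
t 12.2 pos [0.6147 0.1214 0.0189] jig [-0.0433  0.1685] yaw 5.13 yaw-jig -0.02 tilt [-0.028 -0.004 -1.   ] f [-0.   2.9  0.6] q [0.19 0.68 0.08 1.   0.   1.68] w 0.0427
top plate jig [-0.0442  0.0771] [0.0863 0.0935] yaw-jig -89.92 z 0.0405
scene plate jig [-0.0368  0.0733] [0.0754 0.0883] yaw-jig -92.64 z 0.0393
```

View pics/scene9c.png

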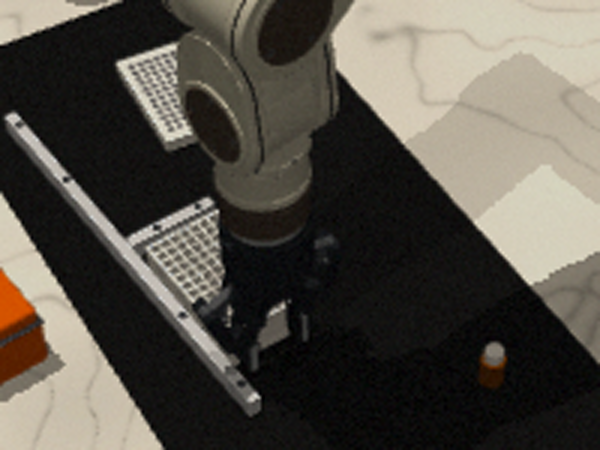

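>>> {"method": "send_rows", "body": {"increments": [[[0,0.004,0,0],[0,0.004,0,0],[0,0.004,0,0],[0,0.003,0,0],[0,0.002,0,0],[0,0.002,0,0],[0,0.002,0,0],[0,0.002,0,0]]]}}

```text
clock: 13.1
eef_pos: [0.6168, 0.0964, 0.0188]
tool_rot: [0.999, 0.044, -0.014, 0.001]
ft_force: [-0.6, 2.0, 1.5]
grip_width: 0.0429
```

```bash
python3 - <<'E'
from h import *
state();look(10)
E
```

```text
t 13.1 pos [0.6168 0.0964 0.0188] jig [-0.0435  0.1434] yaw 5.1 yaw-jig -0.05 tilt [-0.028 -0.004 -1.   ] f [-0.6  2.   1.5] q [0.15 0.67 0.07 1.   0.   1.64] w 0.0429
top plate jig [-0.0447  0.0472] [0.0867 0.0841] yaw-jig -89.68 z 0.0406
scene plate jig [-0.0346  0.0446] [0.072  0.0831] yaw-jig -92.83 z 0.0387
```

View pics/top10c.png

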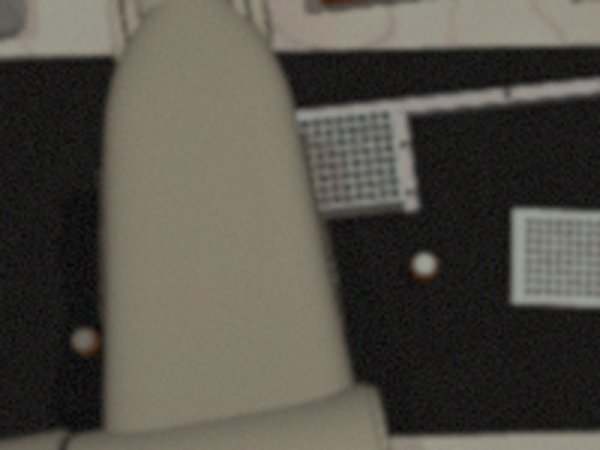

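>>> {"method": "send_rows", "body": {"increments": [[[0,0.002,0,0],[0,0.002,0,0],[0,0.002,0,0],[0,0.002,0,0],[0,0.002,0,0],[0,0.002,0,0],[0,0,0,0],[0,0,0,0]]]}}

```text
clock: 14.0
eef_pos: [0.6164, 0.0964, 0.0189]
tool_rot: [0.999, 0.049, -0.015, -0.01]
ft_force: [-0.5, 1.3, 0.6]
grip_width: 0.0427
```

```bash
python3 - <<'E'
from h import *
state();look(11)
E
```

```text
t 14.0 pos [0.6164 0.0964 0.0189] jig [-0.0439  0.1434] yaw 5.58 yaw-jig 0.43 tilt [-0.031  0.018 -0.999] f [-0.5  1.3  0.6] q [0.14 0.67 0.07 1.   0.02 1.62] w 0.0427
top plate jig [-0.0447  0.0425] [0.0875 0.0764] yaw-jig -89.17 z 0.0404
scene plate jig [-0.0309  0.0455] [0.0835 0.0681] yaw-jig -6.21 z 0.0392
```

View pics/top11c.png

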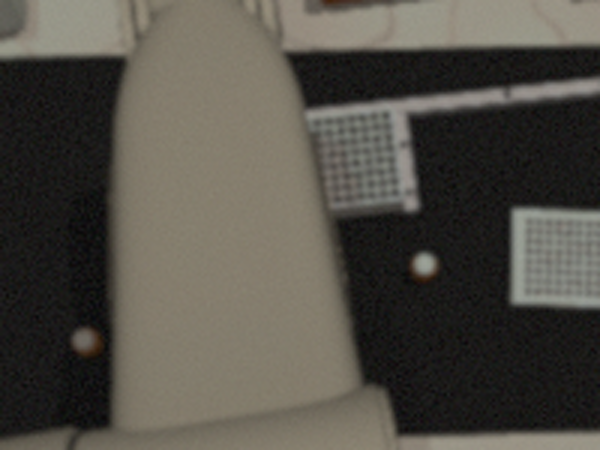

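>>> {"method": "send_rows", "body": {"increments": [[[0,-0.002,0,0],[0,-0.006,0,0],[0,-0.01,0,0],[0,-0.01,0,0],[0,-0.01,-0.01,0],[0,0,-0.025,0],[0,0,-0.025,0],[0,0,-0.025,0]]]}}

```text
clock: 14.9
eef_pos: [0.6109, 0.1364, 0.1032]
tool_rot: [0.999, 0.049, -0.021, -0.007]
ft_force: [0.2, 1.0, 0.8]
grip_width: 0.0425
```

```bash
python3 - <<'E'
from h import *
state();look(12);snap("wrist","pics/w12.png")
for n in("top","scene"):
  u=cv2.imread(f"pics/{n}12.png"); im=u[130:230,200:320] if n=="top" else u[170:280,200:330]
  cv2.imwrite(f"pics/{n}12z.png",cv2.resize(im,None,fx=5.5,fy=5.5,interpolation=cv2.INTER_CUBIC))
E
```

```text
t 14.9 pos [0.6109 0.1364 0.1032] jig [-0.0458  0.1838] yaw 5.64 yaw-jig 0.49 tilt [-0.042  0.013 -0.999] f [0.2 1.  0.8] q [0.21 0.6  0.19 1.2  0.02 1.68] w 0.0425
top plate jig [-0.0446  0.0684] [0.087  0.1277] yaw-jig -89.94 z 0.0406
scene plate jig [-0.0419  0.0696] [0.086  0.1346] yaw-jig -91.69 z 0.0389
```

View pics/top12z.png

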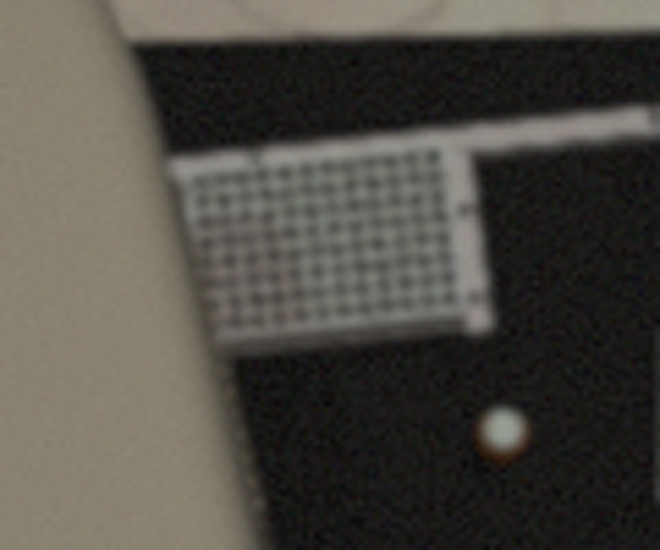

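View pics/scene12z.png

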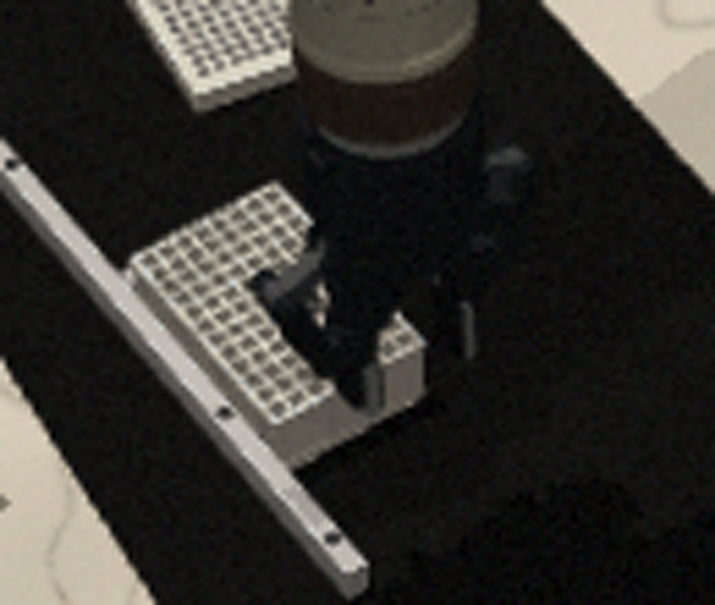

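View pics/w12.png

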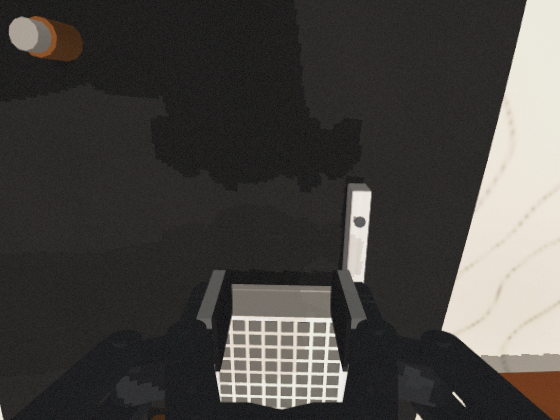

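```bash
python3 - <<'E'
from h import *
plan(-.125,.074,.1,90,16)
E
```

```text
t 15.05 pos [0.6132 0.1366 0.1051] jig [-0.0435  0.1837] yaw 5.63 yaw-jig 0.48 tilt [-0.036  0.014 -0.999] f [-0.3  0.3 -1.1] q [0.21 0.6  0.19 1.19 0.02 1.68] w 0.0425
[[-0.0052, 0.0068, 0.0003, -5.5952], [-0.0058, 0.0063, 0.0003, -5.5952], [-0.0064, 0.0057, 0.0003, -5.5952], [-0.0069, 0.005, 0.0003, -5.5952], [-0.0074, 0.0043, 0.0003, -5.5952], [-0.0077, 0.0036, 0.0003, -5.5952], [-0.0081, 0.0028, 0.0003, -5.5952], [-0.0083, 0.002, 0.0003, -5.5952], [-0.0085, 0.0012, 0.0003, -5.5952], [-0.0085, 0.0004, 0.0003, -5.5952], [-0.0085, -0.0005, 0.0003, -5.5952], [-0.0084, -0.0013, 0.0003, -5.5952], [-0.0083, -0.0021, 0.0003, -5.5952], [-0.008, -0.0029, 0.0003, -5.5952], [-0.0077, -0.0037, 0.0003, -5.5952], [-0.0073, -0.0044, 0.0003, -5.5952]]
```

>>> {"method": "send_rows", "body": {"increments": [[[-0.005,0.007,0,-5.6],[-0.006,0.006,0,-5.6],[-0.006,0.006,0,-5.6],[-0.007,0.005,0,-5.6],[-0.007,0.004,0,-5.6],[-0.008,0.004,0,-5.6],[-0.008,0.003,0,-5.6],[-0.008,0.002,0,-5.6]]]}}

```text
clock: 15.85
eef_pos: [0.5719, 0.0798, 0.0979]
tool_rot: [0.897, 0.442, -0.019, -0.016]
ft_force: [-0.5, 1.3, -0.3]
grip_width: 0.0426
```

>>> {"method": "send_rows", "body": {"increments": [[[-0.009,0.001,0,-5.6],[-0.009,0,0,-5.6],[-0.009,0,0,-5.6],[-0.009,-0.001,0,-5.6],[-0.008,-0.002,0,-5.6],[-0.008,-0.003,0,-5.6],[-0.008,-0.004,0,-5.6],[-0.008,-0.005,0,-5.6]]], "hand": -0.4}}

```text
clock: 16.65
eef_pos: [0.5287, 0.0174, 0.0903]
tool_rot: [0.646, 0.762, -0.018, -0.029]
ft_force: [-0.2, -0.4, 0.6]
grip_width: 0.0593
```

```bash
python3 - <<'E'
from h import *
plan(-.125,.074,.018,90,8)
snap("wrist","pics/w13.png");snap("scene","pics/s13.png")
E
```

```text
t 16.65 pos [0.5287 0.0174 0.0903] jig [-0.1383  0.0727] yaw 99.36 yaw-jig 94.21 tilt [-0.067  0.01  -0.998] f [-0.2 -0.4  0.6] q [ 0.03  0.46 -0.1   1.08  0.01 -0.14] w 0.0593
[[0.0, 0.0017, 0.009, 0.5261], [0.0001, 0.0017, 0.009, 0.5261], [0.0001, 0.0017, 0.009, 0.5261], [0.0001, 0.0017, 0.009, 0.5261], [0.0001, 0.0017, 0.009, 0.5261], [0.0001, 0.0017, 0.009, 0.5261], [0.0001, 0.0017, 0.009, 0.5261], [0.0002, 0.0017, 0.009, 0.5261]]
```

View pics/w13.png

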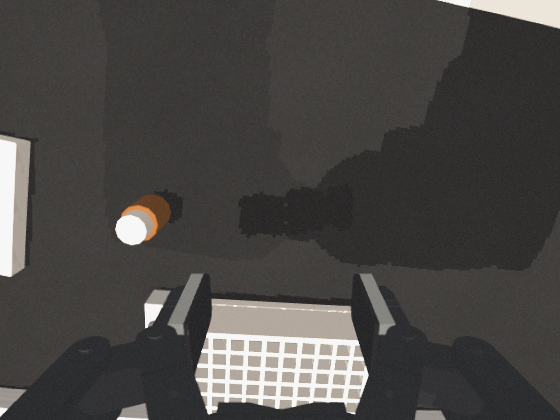

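View pics/s13.png

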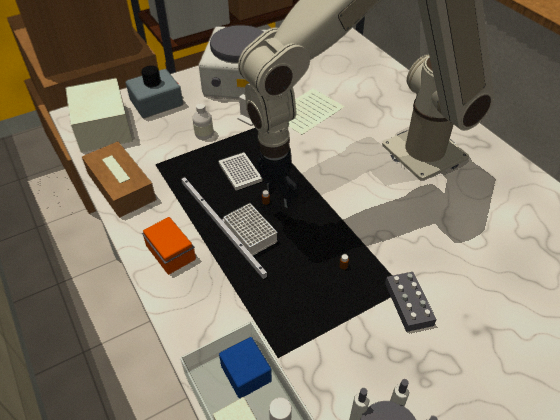

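```bash
cat > edge.py <<'E'
from h import *
def prof(fn,pts,nrm,t):
    "pts Nx3 jig-frame, nrm jig-frame dir; mean intensity profile"
    d=np.load(fn); g=d["image"].astype(np.float32).mean(-1)
    Rw=R.from_quat(d["rotation"]).as_matrix(); out=[]
    for tt in t:
        q=pts+tt*np.array(nrm); w=np.c_[O[0]+np.cos(TH)*q[:,0]-np.sin(TH)*q[:,1],O[1]+np.sin(TH)*q[:,0]+np.cos(TH)*q[:,1],q[:,2]]
        rv,_=cv2.Rodrigues(Rw.T); tv=-Rw.T@d["eye"]
        uv,_=cv2.projectPoints(w,rv,tv,d["camera_matrix"],d["dist"]); uv=uv.reshape(-1,2).astype(np.float32)
        out.append(cv2.remap(g,uv[:,0].reshape(1,-1),uv[:,1].reshape(1,-1),cv2.INTER_LINEAR).mean())
    return np.array(out)
def edge(fn,a,b,nrm,rng=.008,label="",n=60):
    t=np.arange(-rng,rng+1e-9,.0005); s=np.linspace(0,1,n)[:,None]; pts=np.array(a)*(1-s)+np.array(b)*s
    p=prof(fn,pts,nrm,t); g=np.gradient(p); 
    pk=[i for i in range(1,len(g)-1) if abs(g[i])>=abs(g[i-1]) and abs(g[i])>abs(g[i+1]) and abs(g[i])>.25*abs(g).max()]
    print(label,[(round(float(t[i])*1000,1),round(float(g[i]),1)) for i in pk],"range",int(p.min()),int(p.max()))
E
python3 - <<'E'
from edge import *
f="pics/s13.npz"
def rail(f):
    for y0,y1 in((.15,.2),(-.2,-.15),(-.15,-.03)):
        edge(f,[0,y0,.02],[0,y1,.02],[1,0,0],label=f"{f} railfront y{y0} {y1}")
        edge(f,[.012,y0,.02],[.012,y1,.02],[1,0,0],label=f"{f} railback y{y0} {y1}")
    edge(f,[-.085,-.006,.02],[-.01,-.006,.02],[0,1,0],label="stop right")
    edge(f,[-.085,.006,.02],[-.01,.006,.02],[0,1,0],label="stop left")
def plate(f):
    for x,l in((-.0855,"front"),(0,"back")):
        for y0,y1 in((.012,.06),(.075,.128)):
            edge(f,[x,y0,.041],[x,y1,.041],[1,0,0],label=f"plate {l} y{y0}")
    for y,l in((.006,"right"),(.1338,"left")):
        edge(f,[-.08,y,.041],[-.005,y,.041],[0,1,0],label=f"plate {l}")
    edge(f,[-.08,.1338,0.0],[-.005,.1338,0],[0,1,0],label=f"plate left bottom")
rail("pics/scene0.npz");rail("pics/top0.npz");rail(f);print();plate(f)
print("top12 front");plate("pics/top12.npz")
E
```

```text
pics/scene0.npz railfront y0.15 0.2 [(0.0, 20.7)] range 15 163
pics/scene0.npz railback y0.15 0.2 [(-0.5, -14.3), (6.5, -7.6)] range 28 167
pics/scene0.npz railfront y-0.2 -0.15 [(0.0, 18.1)] range 15 161
pics/scene0.npz railback y-0.2 -0.15 [(-0.5, -11.6), (6.5, -6.2)] range 29 164
pics/scene0.npz railfront y-0.15 -0.03 [(0.0, 18.2)] range 15 169
pics/scene0.npz railback y-0.15 -0.03 [(-0.5, -12.8), (6.5, -7.0)] range 30 170
stop right [(0.0, 14.6)] range 15 157
stop left [(0.5, -12.7)] range 71 161
pics/top0.npz railfront y0.15 0.2 [(-3.0, 6.6)] range 39 144
pics/top0.npz railback y0.15 0.2 [(0.5, -8.0)] range 24 144
pics/top0.npz railfront y-0.2 -0.15 [(-2.0, 6.8)] range 37 149
pics/top0.npz railback y-0.2 -0.15 [(1.0, -8.0)] range 24 149
pics/top0.npz railfront y-0.15 -0.03 [(-3.0, 6.8), (-1.5, 6.8)] range 37 150
pics/top0.npz railback y-0.15 -0.03 [(1.0, -8.1)] range 24 150
stop right [(-3.5, 7.8)] range 32 145
stop left [(0.0, -8.3)] range 24 145
pics/s13.npz railfront y0.15 0.2 [(0.0, 22.0)] range 16 173
pics/s13.npz railback y0.15 0.2 [(-0.5, -14.9), (6.5, -7.8)] range 31 178
[... 506 characters left out ...]
0, -8.5)] range 16 169
plate back y0.012 [(-4.5, 10.1), (-0.5, -12.5)] range 99 176
plate back y0.075 [(-4.5, 11.1), (-0.5, -13.0)] range 89 176
plate right [(-1.0, 13.8), (4.5, -6.3)] range 17 154
plate left [(-4.0, 8.0), (0.5, -12.6)] range 84 172
plate left bottom [(-1.0, -9.2)] range 17 103
top12 front
plate front y0.012 [(-3.0, 4.4), (3.0, -2.6)] range 62 112
plate front y0.075 [(-3.0, 3.6), (3.0, -2.0)] range 62 102
plate back y0.012 [(-4.5, 4.3), (6.0, -7.7)] range 44 138
plate back y0.075 [(-5.0, 4.0), (6.0, -7.4)] range 43 134
plate right [(1.5, -4.3)] range 95 138
plate left [(-7.0, 0.7), (-1.5, -0.8), (5.5, 1.7)] range 86 104
plate left bottom [(6.0, 1.7), (7.5, 1.7)] range 84 101
```

>>> {"method": "send_rows", "body": {"increments": [[[0,-0.01,-0.01,0],[0,-0.02,-0.02,0],[0,-0.03,-0.02,0],[0,-0.03,-0.02,0],[0,-0.03,-0.02,0],[0,-0.02,-0.01,0],[0,0,0,0],[0,0,0,0]]]}}

```text
clock: 17.55
eef_pos: [0.3894, -0.003, 0.2047]
tool_rot: [0.653, 0.757, -0.019, -0.029]
ft_force: [0.8, -0.4, -0.3]
grip_width: 0.0598
```

```bash
python3 - <<'E'
from edge import *
state();look(14)
f="pics/scene14.npz"
for x,l in((-.0855,"front"),(0,"back")):
    for y0,y1 in((.012,.06),(.075,.128)): edge(f,[x,y0,.041],[x,y1,.041],[1,0,0],label=f"plate {l} y{y0}")
for y,l in((.006,"right"),(.1338,"left")): edge(f,[-.08,y,.041],[-.005,y,.041],[0,1,0],label=f"plate {l}")
a=cv2.imread("pics/scene0.png").astype(int);b=cv2.imread("pics/scene14.png").astype(int)
for nm,(u,v) in dict(vial_a=(265,197),vial_b=(344,262),low=(240,172),bottle=(203,120),timer=(250,107),rack=(411,300)).items():
    A=a[v-14:v+15,u-14:u+15].astype(np.float32).mean(-1);B=b[v-14:v+15,u-14:u+15].astype(np.float32).mean(-1); print(nm,cv2.phaseCorrelate(A,B),abs(A-B).mean().round(1))
E
```

```text
t 17.55 pos [ 0.3894 -0.003   0.2047] jig [-0.2789  0.0648] yaw 98.43 yaw-jig 93.28 tilt [-0.069  0.01  -0.998] f [ 0.8 -0.4 -0.3] q [-0.01  0.1  -0.27  1.27  0.01 -0.16] w 0.0598
top plate jig [-0.0433  0.0685] [0.0859 0.1282] yaw-jig -89.24 z 0.0405
scene plate jig [-0.0443  0.0695] [0.0885 0.133 ] yaw-jig -90.07 z 0.0391
plate front y0.012 [(-1.0, 20.8), (3.0, -8.0)] range 16 168
plate front y0.075 [(-1.0, 21.0), (3.0, -8.5)] range 16 169
plate back y0.012 [(-4.5, 10.0), (-0.5, -12.4)] range 99 177
plate back y0.075 [(-4.5, 11.2), (-0.5, -13.0)] range 90 177
plate right [(-1.0, 13.9), (4.5, -6.4)] range 17 155
plate left [(-4.0, 8.0), (0.5, -12.7)] range 85 173
vial_a ((0.11980966803515436, -0.20278790659478396), 0.4640279663933648) 17.1
vial_b ((-0.05031114424673255, -0.01475122123731687), 0.955157642894321) 3.4
low ((-0.013060569862421545, -0.01732660898728966), 0.9793359981973966) 9.5
bottle ((-0.07977054410169515, -0.009160210538249558), 0.9999252882268693) 9.7
timer ((0.032105438753085025, 0.04521177680026334), 1.014143310222361) 8.7
rack ((-0.04303635306521869, -0.00015351056176271527), 0.987010029024548) 7.3
```

View pics/scene14.png

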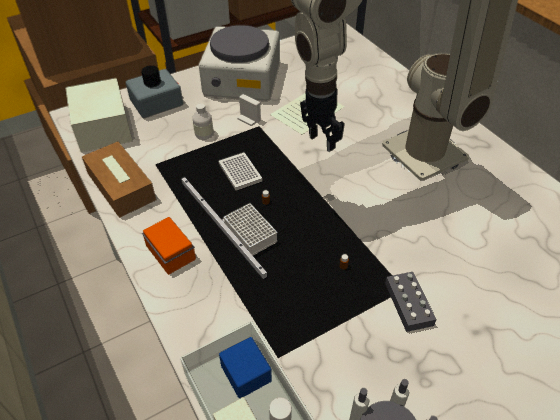

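View pics/top14c.png

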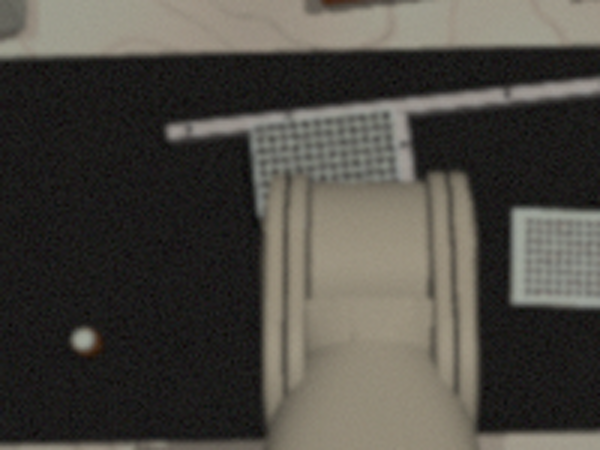

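```bash
python3 -c "
from h import *
print(order.job_done())"
```

```text
the job is handed in; nothing more can be done
None
```

The deep-well plate is now in the left inner corner of the T-stop, with a long side against the back rail and one end against the centre stop. I handed the job in at about 17.7 s, with the arm backed off and touching nothing.

**How it moved:** I pushed the plate's front face at about 0.05–0.06 m/s with the open fingertips square to the rail, which turned it straight on the way. I then went round to its left end and slid it along the rail to the centre stop. The wrist force read 6 N or less at the end of every push I checked. I didn't pinch or lift the plate.

**Final checks:**
- **Position:** sharp-edge measurements in the scene camera put the plate about 0.5 mm from home in x and y, with no visible turn. The coarser fits were within 1.5 mm.
- **Height:** its top still reads about 40 mm, so it is standing flat.
- **Other objects:** the shallow plate, vial_b, bottle, timer and rack had not shifted in the image. The vial_a match was weak because the plate now lies in that crop. It reads within about 0.2 pixel and looks unmoved in the picture.

**Did not go to plan:**
- **Tool tilt:** pressing and turning left the tool tilted by about 4°. I skipped a planned last press against the rail, because leaning fingers would have pushed at the plate's top edge.
- **Possible gap:** a gap of up to about 1 mm at the rail is within the measuring error, so I can't rule it out.

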